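# Sort opaque salt jars by heft

### The arm

A 6-joint arm with a two-finger parallel gripper is mounted at the origin on the work surface. World frame = base frame: x ahead of the robot, y to its left, z up, the work surface at z = 0. Lengths are in m, angles in rad, forces in N, time in s.
With the tool pointing down it reaches from about 0.4 to 0.825 m from the base axis. Payload 7 kg.
Tool frame: the origin (TCP) lies at the very end of the fingers, on their centre line; the grasp point (between the pads) lies 19 mm behind it; z points along the fingers, y is the direction in which the jaws open and shut (so a half turn about z gives the same grasp; the last joint's range is limited). The gripper opens to 88 mm and grips with 3 to 60 N. Pads are 19 mm wide; open, the fingers measure 130 mm over their backs; the gripper's body (78 mm by 193 mm) begins 47 mm behind the grasp point.
Start: joints at [1.566, 0.359, 0.012, 0, -1.224, -0.288], TCP at [0.195, 0.646, 0.227] pointing down, gripper open.
Joint ranges: [-3.07, 3.07], [-1.43, 2.12], [-1.02, 1.25], [-3.03, 1.67], [-3.05, -0], [-3.03, 3.03]. Speed limits (rad/s): [2.39, 2.39, 3.01, 3.14, 3.14, 3.14].

### API

Orientations are given as [roll, pitch, yaw] about the fixed x, y, z axes, in that order (R = Rz(yaw) Ry(pitch) Rx(roll)).
In Python, from station import arm, eyes, job, outline_of gives the robot as it stands.
- The arm moves only by the tool apply_moves, never from a script. Its argument "moves" is a list of rows, each a list of 5 numbers: the opening, from -1 (shut) to 1 (fully open), then the shift along the tool's x, y, z in m, then the turn about the tool's z in rad. A call has 1 to 12 rows; each row shifts and turns the commanded pose from where the row before left it, along the tool's axes as they then stand; what a row does not reach is not made up. A row lasts 1/12 s, in which the tool goes at most 41.7 mm and 7.16 degrees, less where a joint would pass 70% of its speed; a pose out of reach is approached as far as the arm can. A call with a gripper value outside its range is refused whole. The fingers move at their own pace and stop on an object; "newtons" is the grip in N (left out, the last holds). Time passes only in rows, so rows that do not move let the fingers close. It gives the time, the measured TCP pose, the force and the opening at its end, in the units of the state.
- arm.get_state(): the state, without advancing time (a new reading comes with each control period).
- eyes.grab_frame(name): name is "side" or "top" or "wrist"; returns a dict with "color" (480x640x3 uint8, red, green, blue), "z_map" (480x640 float32, m along the optical axis (not along the pixel's ray), 0 where there is no reading), "camera_matrix" (3x3 intrinsics, pixels), "extrinsics" (4x4, takes a point from camera to world coordinates). Camera axes: x right, y up, looking along -z (the intrinsics and any distortion apply to the point x, -y, -z); pixel columns grow to the right and rows downward; lengths in m; the calibration is good to about 2 mm. The wrist camera is an equidistant fisheye: a pixel r from the principal point sees the ray r / f radians off the axis. A picture is of the moment at which its call begins.
- job.job_done(): hands the job in, once; it reports no verdict.
Trained networks look in a picture, given as the dict that the camera call returned (one of the last four; its "shot" number tells which), for a name from the list of things; names that differ only in an ending like _2 or _b are one class to them, and where a whole thing is asked for, a point or a joint stands for the part that bears it (a point fixed in the world has none). Each returns a list of dicts, best first, with "score" (0 to 1); they miss things now and then, are a little off and sometimes report something else, mostly with a low value. They report only what shows in the picture. A call takes as long as a camera call.
- outline_of(label, picture): "region" (480x640 bool, what is visible of it) and "extent" ([left, top, right, bottom] in pixels, round what is visible of it).
The state is a dict: "t": time; "q": joint angles; "qd": joint speeds; "joint_efforts": joint torques, N m; "eef_pos": TCP position; "ee_rot": TCP orientation; "force": force on the tool from outside, world axes, zero at the start; "moment": the same for the moment, N m; "width": finger opening in m.
Only numpy, scipy, OpenCV 4.12 (cv2) and the standard library are available. Lean on these libraries where they do the work, as an engineer would, in place of code of your own. Each camera call takes 0.05 s, during which the arm holds its last target.

### The job

You cannot see into the three white salt jars in the slanted rack, so heft each one as you lift it out: stand those more than half full upright in the steel tray and those less than half full upright in the yellow refill tub (one that is about half full may go in either). Set each jar down gently without dropping it or tipping it over, let go of it, and leave everything else on the bench where it is.

Things in the scene. Friction and masses are not known exactly. Their poses are not given: they have to be found in the camera images.
- jar_1: white opaque jar, blue screw cap, one of three alike. 64 mm in diameter up to 90 mm, neck 44 mm; cap 47 mm in diameter from 106 to 130 mm above the base. Origin: centre of its underside, z along its axis to the cap. Hidden dry salt inside: empty 45 g, half full 245 g, full 445 g; any jar may hold any amount. Starts loose in a bay of the rack, leaning 25 degrees.
- jar_2: white opaque jar, blue screw cap, one of three alike. 64 mm in diameter up to 90 mm, neck 44 mm; cap 47 mm in diameter from 106 to 130 mm above the base. Origin: centre of its underside, z along its axis to the cap. Hidden dry salt inside: empty 45 g, half full 245 g, full 445 g; any jar may hold any amount. Starts loose in a bay of the rack, leaning 25 degrees.
- jar_3: white opaque jar, blue screw cap, one of three alike. 64 mm in diameter up to 90 mm, neck 44 mm; cap 47 mm in diameter from 106 to 130 mm above the base. Origin: centre of its underside, z along its axis to the cap. Hidden dry salt inside: empty 45 g, half full 245 g, full 445 g; any jar may hold any amount. Starts loose in a bay of the rack, leaning 25 degrees.
- rack: fixed aluminium rack, 3 bays in a row along its y, 84 mm apart, tipped so that jars lean (and lift out) 25 degrees from vertical towards its -x (robot side). Origin on the bench under the middle bay; bay floors 70 x 80 mm, centres 40 mm up. Along the lean the front (-x) wall is 60 mm high, dividers 40, back wall 30, so a jar rises 65 mm to come clear. 130 mm in x, 265 mm in y overall.
- steel_tray: fixed shallow stainless steel tray for jars more than half full: 300 mm along its x, 130 mm along its y, walls 22 mm high, rim reaching out to 160 x 71 mm from the centre, floor and walls 3 mm thick; takes all three jars in a row. Origin on the bench under its centre. Left or right of the rack, either way.
- refill_tub: fixed yellow plastic tub for jars less than half full: 300 mm along its x, 130 mm along its y, walls 50 mm high, rim reaching out to 162 x 72 mm from the centre, floor and walls 3 mm thick; takes all three jars in a row. Origin on the bench under its centre. Left or right of the rack, either way.
- timer: bystander: loose flat grey timer 62 x 70 x 16 mm, on the robot's side of the rack. Origin under its centre.
- scoop: bystander: loose steel weighing scoop with black handle, 200 mm long along its x, 32 mm wide, 10 mm high, on the robot's side of the rack. Origin on the bench below its middle.
- glass_bottle: bystander: loose clear glass bottle with blue cap, 70 mm in diameter, 140 mm high, beyond the tray or tub. Origin under its centre.
- tip_box: bystander: loose grey box of pipette tips with clear lid, 85 x 122 x 63 mm, beyond the tray or tub. Origin under its centre.
- square_bottle: bystander: loose white square bottle with green cap, 46 x 46 x 94 mm, on the robot's side of the rack; not one of the jars. Origin under its centre.
- beaker: bystander: loose clear beaker, 68 mm in diameter, 85 mm high, behind the rack. Origin under its centre.

How it is judged:
At the end, for the whole second after the job is handed in: Every jar stands at rest, released, within 7 degrees of upright, on the floor inside the steel tray or the yellow tub. Each one in the tray weighs over 2.1 N (215 g), each one in the tub under 2.8 N (285 g); between the two either place is right. All three may belong in the same place (angle between each of jar_1, jar_2, jar_3's own z axis and vertical below 0.12 rad and linear speed of each of jar_1, jar_2, jar_3 below 0.02 m/s and contact force between each of jar_1, jar_2, jar_3 and the fingers below 0.05 N and ((x of jar_1 in the frame of steel_tray between -0.122 and 0.122 m and y of jar_1 in the frame of steel_tray between -0.037 and 0.037 m and z of jar_1 in the frame of steel_tray below 0.01 m and contact force between jar_1 and steel_tray above 2.1 N) or (x of jar_1 in the frame of refill_tub between -0.122 and 0.122 m and y of jar_1 in the frame of refill_tub between -0.037 and 0.037 m and z of jar_1 in the frame of refill_tub below 0.01 m and contact force between jar_1 and refill_tub between 0.3 and 2.8 N)) and ((x of jar_2 in the frame of steel_tray between -0.122 and 0.122 m and y of jar_2 in the frame of steel_tray between -0.037 and 0.037 m and z of jar_2 in the frame of steel_tray below 0.01 m and contact force between jar_2 and steel_tray above 2.1 N) or (x of jar_2 in the frame of refill_tub between -0.122 and 0.122 m and y of jar_2 in the frame of refill_tub between -0.037 and 0.037 m and z of jar_2 in the frame of refill_tub below 0.01 m and contact force between jar_2 and refill_tub between 0.3 and 2.8 N)) and ((x of jar_3 in the frame of steel_tray between -0.122 and 0.122 m and y of jar_3 in the frame of steel_tray between -0.037 and 0.037 m and z of jar_3 in the frame of steel_tray below 0.01 m and contact force between jar_3 and steel_tray above 2.1 N) or (x of jar_3 in the frame of refill_tub between -0.122 and 0.122 m and y of jar_3 in the frame of refill_tub between -0.037 and 0.037 m and z of jar_3 in the frame of refill_tub below 0.01 m and contact force between jar_3 and refill_tub between 0.3 and 2.8 N))); the robot touches nothing.
It fails at once if a jar tips over, past 60 degrees from upright (angle between any of jar_1, jar_2, jar_3's own z axis and vertical above 1.05 rad).
It fails at once if a jar is dropped or thrown: out of the fingers it moves faster than 0.5 m/s (a fall of over about 13 mm) ((contact force between jar_1 and the fingers below 0.05 N and linear speed of jar_1 above 0.5 m/s) or (contact force between jar_2 and the fingers below 0.05 N and linear speed of jar_2 above 0.5 m/s) or (contact force between jar_3 and the fingers below 0.05 N and linear speed of jar_3 above 0.5 m/s)).
It fails at once if a jar is slammed down: it strikes the tray or the tub with over 150 N (contact force between any of jar_1, jar_2, jar_3 and steel_tray above 150 N or contact force between any of jar_1, jar_2, jar_3 and refill_tub above 150 N).
It fails at once if one of the bystanders is moved more than 25 mm (distance of any of timer, scoop, glass_bottle, tip_box, square_bottle, beaker from where it was at the start of the episode above 0.025 m).
It also fails if it takes over 72 s, if anything falls off the work surface, if the arm or the gripper's body presses on something with over 40 N, if the wrist force passes 120 N, or if a joint passes its speed limit or range.

## Working session

There is one attempt and no reset: what is moved stays moved. The work goes in short steps, Python scripts to look and compute and a tool call to move; the robot and the scene stay as the last step left them, time stands still between calls to the robot, and variables do not carry over. Pictures are saved under pics/ and viewed, and the job is handed in when it is done.

Besides the shell and the picture viewer there is one more tool, called after "Request:" by a JSON object that holds its "op" and its "data". apply_moves: Moves the arm, as the interface text tells. Its arguments: {"type":"object","properties":{"moves":{"type":"array","items":{"type":"array","items":{"type":"number"}}},"newtons":{"type":"number"}},"required":["moves"]}

```bash
ls; mkdir -p pics; cat > h.py <<'E'
import numpy as np, cv2
from station import arm, eyes, job, outline_of
def save(f,n): cv2.imwrite('pics/'+n, cv2.cvtColor(f['color'],cv2.COLOR_RGB2BGR))
def pts(f,mask=None):
    K=f['camera_matrix'];E=f['extrinsics'];z=f['z_map']
    v,u=np.mgrid[0:480,0:640]
    P=np.stack([(u-K[0,2])/K[0,0]*z,-(v-K[1,2])/K[1,1]*z,-z],-1)
    W=P@E[:3,:3].T+E[:3,3]
    W[z==0]=np.nan
    return W
E
python3 - <<'E'
from h import *
s=arm.get_state();print(s)
for n in ['side','top','wrist']:
    f=eyes.grab_frame(n);save(f,n+'0.png');print(n,f['camera_matrix'].tolist(),np.round(f['extrinsics'],3).tolist(),f.keys())
E
```

```text
pics
{'t': 0.0, 'q': array([ 1.56614278e+00,  3.59398740e-01,  1.10840997e-02, -3.66436324e-04,
       -1.22411536e+00, -2.88096140e-01]), 'qd': array([ 0.00051024,  0.00020071, -0.00212873,  0.0004033 ,  0.00092627,
       -0.00091971]), 'joint_efforts': array([ 1.24740716e-03, -5.82712591e+01,  2.93045032e+01,  6.99658424e+00,
        6.97313400e-03, -1.45112463e-04]), 'eef_pos': array([0.1946771 , 0.64580958, 0.22562308]), 'ee_rot': array([ 3.13992842e+00, -1.33941654e-04, -2.92874361e-01]), 'force': array([0.11111538, 0.77120699, 0.67617904]), 'moment': array([ 0.04330172, -0.00264765, -0.04713809]), 'width': 0.08760315151353618}
side [[473.41645834081135, 0.0, 321.4847854374295], [0.0, 473.41645834081135, 239.0814039404505], [0.0, 0.0, 1.0]] [[1.0, -0.007, -0.027, 0.546], [-0.018, 0.576, -0.818, -0.733], [0.022, 0.818, 0.575, 0.58], [0.0, 0.0, 0.0, 1.0]] dict_keys(['color', 'z_map', 'camera_matrix', 'extrinsics', 'shot'])
top [[605.1825471380758, 0.0, 318.9824098012867], [0.0, 605.1825471380758, 251.95617237704263], [0.0, 0.0, 1.0]] [[0.008, 0.985, -0.174, 0.416], [-1.0, 0.004, -0.023, -0.019], [-0.022, 0.175, 0.984, 1.047], [0.0, 0.0, 0.0, 1.0]] dict_keys(['color', 'z_map', 'camera_matrix', 'extrinsics', 'shot'])
wrist [[371.64829954431775, 0.0, 321.53972849207446], [0.0, 371.64829954431775, 239.42256813093755], [0.0, 0.0, 1.0]] [[-0.289, 0.918, 0.271, 0.269], [-0.957, -0.278, -0.08, 0.624], [0.002, -0.283, 0.959, 0.383], [0.0, 0.0, 0.0, 1.0]] dict_keys(['color', 'z_map', 'camera_matrix', 'extrinsics', 'shot'])
```

View pics/top0.png

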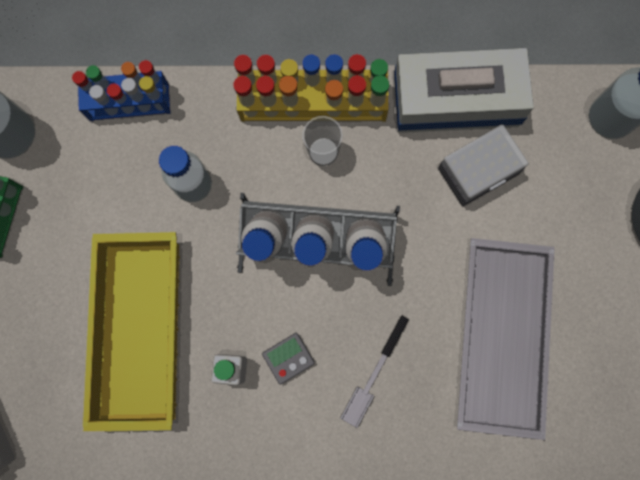

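View pics/side0.png

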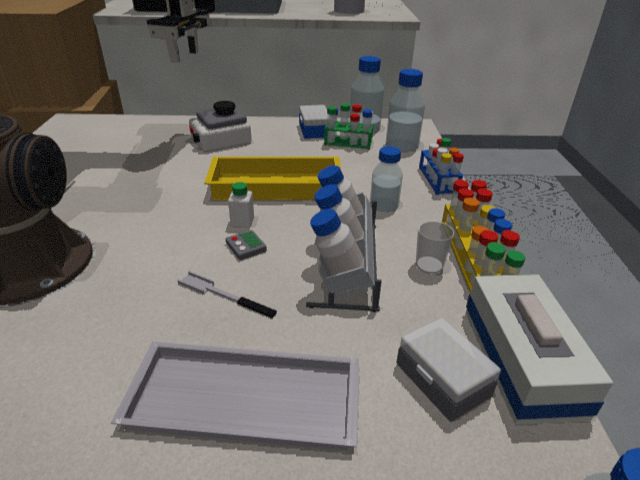

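The top view shows three leaning jars at about (261,240), (312,245) and (367,250). The yellow tub is on the left (+y), the steel tray on the right (-y). Next I measure them.

```bash
python3 - <<'E'
from h import *
ft=eyes.grab_frame('top');fs=eyes.grab_frame('side')
for cam,f in (('top',ft),('side',fs)):
    W=pts(f); c=f['color'].astype(int)
    hsv=cv2.cvtColor(f['color'],cv2.COLOR_RGB2HSV)
    for n in ['jar_1','rack','steel_tray','refill_tub','timer','scoop','glass_bottle','tip_box','square_bottle','beaker']:
        for d in outline_of(n,f):
            if d['score']<.3: continue
            m=d['region']; p=W[m]; p=p[~np.isnan(p[:,0])]
            lo,hi=np.percentile(p,[2,98],axis=0)
            print(cam,n,round(d['score'],2),d['extent'],'lo',lo.round(3),'hi',hi.round(3))
            if n=='jar_1':
                b=m&(hsv[...,0]>100)&(hsv[...,0]<130)&(hsv[...,1]>150)
                q=W[b];q=q[~np.isnan(q[:,0])]
                print('   cap n',len(q),'mean',q.mean(0).round(4),np.percentile(q,[3,97],axis=0).round(3).tolist())
            if n in('steel_tray','refill_tub'):
                zz=p[:,2]; rim=p[(zz>hi[2]-.006)]
                r=cv2.minAreaRect(rim[:,:2].astype(np.float32)*1000); print('   rim',r, 'zmed',np.median(zz))
            if n=='rack':
                q=p[p[:,2]<.2]; print('   rect',cv2.minAreaRect(q[:,:2].astype(np.float32)*1000))
E
```

```text
top jar_1 0.9 [346.3, 215.1, 387.4, 269.8] lo [ 0.553 -0.098  0.056] hi [ 0.646 -0.04   0.165]
   cap n 736 mean [ 0.5716 -0.0684  0.1575] [[0.553, -0.088, 0.148], [0.591, -0.05, 0.166]]
top jar_1 0.82 [243.5, 208.8, 283.8, 260.3] lo [0.567 0.062 0.056] hi [0.66  0.119 0.165]
   cap n 736 mean [0.5855 0.0941 0.1572] [[0.567, 0.074, 0.148], [0.604, 0.114, 0.166]]
top rack 0.61 [235.7, 189.7, 399.9, 285.6] lo [ 0.565 -0.12   0.005] hi [0.678 0.14  0.087]
   rect ((624.233154296875, 16.112960815429688), (283.1036071777344, 139.5465545654297), 84.64290618896484)
top steel_tray 0.9 [460.6, 238.0, 554.0, 441.6] lo [ 0.305 -0.383 -0.   ] hi [ 0.611 -0.233  0.025]
   rim ((458.6546936035156, -307.71240234375), (143.75035095214844, 320.9493713378906), 83.87674713134766) zmed 0.004079482905485987
top refill_tub 0.93 [79.6, 230.8, 179.5, 434.0] lo [ 0.309  0.246 -0.   ] hi [0.618 0.385 0.053]
   rim ((464.2708740234375, 315.973388671875), (324.4447021484375, 146.3706817626953), 1.4563391208648682) zmed 0.004727091993125265
top refill_tub 0.46 [339.3, 318.6, 407.3, 426.3] lo [ 0.314 -0.138 -0.  
[... 2008 characters left out ...]
med 0.004565854896231403
side timer 0.75 [227.7, 230.6, 267.9, 260.6] lo [0.379 0.015 0.001] hi [0.454 0.099 0.02 ]
side scoop 0.87 [176.3, 270.5, 277.5, 318.9] lo [ 0.311 -0.143  0.   ] hi [ 0.485 -0.036  0.011]
side scoop 0.47 [113.3, 343.7, 360.6, 449.7] lo [ 0.302 -0.385  0.002] hi [ 0.607 -0.233  0.025]
side glass_bottle 0.84 [369.5, 144.2, 400.7, 208.7] lo [0.69  0.199 0.006] hi [0.754 0.247 0.142]
side tip_box 0.81 [397.0, 321.3, 498.6, 419.6] lo [ 0.687 -0.346  0.009] hi [ 0.803 -0.227  0.065]
side square_bottle 0.88 [225.5, 182.9, 253.8, 228.1] lo [0.376 0.126 0.007] hi [0.421 0.163 0.096]
side beaker 0.79 [413.5, 220.4, 452.0, 276.7] lo [ 0.753 -0.032  0.004] hi [0.813 0.032 0.087]
```

```bash
python3 - <<'E'
from h import *
yaw=-np.arctan2(.0139,.1625)
ex=np.array([np.cos(yaw),np.sin(yaw),0]);ey=np.array([-np.sin(yaw),np.cos(yaw),0]);ez=np.array([0,0,1.])
a=np.deg2rad(25)
u=-np.sin(a)*ex+np.cos(a)*ez; w=np.cos(a)*ex+np.sin(a)*ez
for cam in('top','side'):
  f=eyes.grab_frame(cam);W=pts(f);hsv=cv2.cvtColor(f['color'],cv2.COLOR_RGB2HSV)
  b=(hsv[...,0]>100)&(hsv[...,0]<130)&(hsv[...,1]>150)&(abs(W[...,0]-.58)<.06)&(abs(W[...,1])<.15)&(W[...,2]>.12)
  n,L,st,ce=cv2.connectedComponentsWithStats(b.astype(np.uint8))
  for i in range(1,n):
    if st[i,4]<100: continue
    p=W[L==i]; s=p@u; top=np.percentile(s,90); q=p[abs(s-top)<.003]
    # plane normal
    c0=q.mean(0);nn=np.linalg.svd(q-c0)[2][2]; nn*=np.sign(nn[2])
    A=q@w;B=q@ey
    (cc,r)=cv2.minEnclosingCircle(np.stack([A,B],1).astype(np.float32)*1000)
    C=top*u+cc[0]/1000*w+cc[1]/1000*ey
    print(cam,len(q),'n',nn.round(3),'topcentre',C.round(4),'r',round(r,1),'grasp(-12)',(C-.012*u).round(4))
print(u,ex,ey,yaw)
E
```

```text
top 493 n [-0.419  0.034  0.908] topcentre [0.5837 0.096  0.1591] r 22.9 grasp(-12) [0.5888 0.0956 0.1482]
top 500 n [-0.424  0.028  0.905] topcentre [0.5775 0.017  0.1593] r 23.4 grasp(-12) [0.5826 0.0166 0.1485]
top 536 n [-0.427  0.038  0.903] topcentre [ 0.5702 -0.0683  0.1592] r 23.2 grasp(-12) [ 0.5753 -0.0687  0.1483]
side 740 n [-0.419  0.035  0.907] topcentre [0.5702 0.0131 0.1565] r 105.2 grasp(-12) [0.5753 0.0127 0.1456]
[-0.42108058  0.03601859  0.90630779] [ 0.99636154 -0.08522723  0.        ] [0.08522723 0.99636154 0.        ] -0.08533074924096301
```

Request:
{"op": "apply_moves", "data": {"moves": [[0.318, 0, 0, 0, -0.104], [0.318, 0, 0, 0, -0.104], [0.318, 0.022, 0.0257, 0, 0], [0.318, 0.022, 0.0257, 0, 0], [0.318, 0.022, 0.0257, 0, 0], [0.318, 0.022, 0.0257, 0, 0], [0.318, 0.022, 0.0257, 0, 0], [0.318, 0.022, 0.0257, 0, 0], [0.318, 0.022, 0.0257, 0, 0], [0.318, 0.022, 0.0257, 0, 0], [0.318, 0.022, 0.0257, 0, 0], [0.318, 0.022, 0.0257, 0, 0]], "newtons": 15}}

```text
t: 2.35
eef_pos: [0.393, 0.3702, 0.2269]
ee_rot: [-3.141, -0.0, -0.084]
force: [0.7, -0.4, 0.1]
width: 0.0576
```

Request:
{"op": "apply_moves", "data": {"moves": [[0.318, 0.022, 0.0257, 0, 0], [0.318, 0.022, 0.0257, 0, 0], [0.318, 0.022, 0.0257, 0, 0], [0.318, 0.022, 0.0257, 0, 0], [0.318, 0.022, 0.0257, 0, 0], [0.318, 0.022, 0.0257, 0, 0], [0.318, 0.022, 0.0257, 0, 0], [0.318, 0.022, 0.0257, 0, 0], [0.318, 0, 0, 0, 0], [0.318, 0, 0, 0, 0]]}}

```text
t: 3.18
eef_pos: [0.5509, 0.1502, 0.2263]
ee_rot: [3.141, 0.0, -0.088]
force: [-0.1, 0.3, -0.2]
width: 0.058
```

```bash
cat >> h.py <<'E'
from scipy.spatial.transform import Rotation as Ro
def to(target,yaw=None,s=None):
    s=s or arm.get_state(); R=Ro.from_euler('xyz',s['ee_rot']).as_matrix()
    print('t',round(s['t'],2),'tcp',s['eef_pos'].round(4),'rot',s['ee_rot'].round(3),'F',s['force'].round(2),'M',s['moment'].round(3),'w',round(s['width'],4),'q',s['q'].round(2))
    print('  shift',(R.T@(np.array(target)-s['eef_pos'])).round(4), 'turn', None if yaw is None else round(s['ee_rot'][2]-yaw,4))
E
python3 -c "
from h import *
to([.5888,.0956,.1292],-.0853)"
```

```text
t 3.18 tcp [0.5509 0.1502 0.2263] rot [ 3.141  0.    -0.088] F [-0.14  0.3  -0.2 ] M [ 0.012  0.054 -0.023] w 0.058 q [ 0.61  0.19 -0.22  0.   -1.16  0.87]
  shift [0.0426 0.051  0.0971] turn -0.0028
```

Request:
{"op": "apply_moves", "data": {"moves": [[0.318, 0.0213, 0.0255, 0, 0], [0.318, 0.0213, 0.0255, 0, 0], [0.318, 0, 0, 0.02, 0], [0.318, 0, 0, 0.02, 0], [0.318, 0, 0, 0, 0], [0.318, 0, 0, 0, 0]]}}

```text
t: 3.68
eef_pos: [0.5875, 0.0978, 0.1861]
ee_rot: [3.14, 0.002, -0.084]
force: [-0.2, -0.1, 1.2]
width: 0.0576
```

```bash
python3 -c "
from h import *
to([.5888,.0956,.1292],-.0853)
f=eyes.grab_frame('wrist');save(f,'w1.png')"
```

```text
t 3.68 tcp [0.5875 0.0978 0.1861] rot [ 3.14e+00  2.00e-03 -8.40e-02] F [-0.18 -0.12  1.21] M [-0.014 -0.012 -0.008] w 0.0576 q [ 0.49  0.26 -0.23  0.   -1.09  0.99]
  shift [0.0015 0.002  0.0569] turn 0.0014
```

View pics/w1.png

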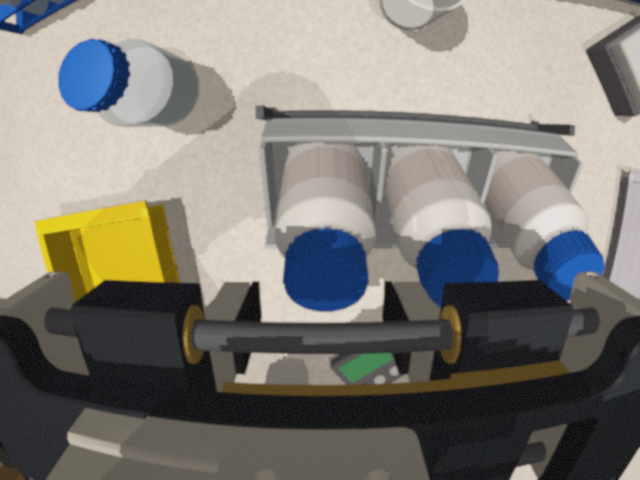

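```bash
cat >> h.py <<'E'
def weigh(n=16):
    F=[];M=[];J=[]
    for i in range(n):
        eyes.grab_frame('wrist'); s=arm.get_state();F.append(s['force']);M.append(s['moment']);J.append(s['joint_efforts'])
    F=np.array(F);print('F',F.mean(0).round(3),'sd',F.std(0).round(2),'M',np.mean(M,0).round(4),'J',np.mean(J,0).round(3))
E
python3 -c "
from h import *
weigh(10)
to([.5888,.0956,.1292],-.0853)"
```

```text
F [ 0.231 -0.023  0.203] sd [0.37 0.53 0.38] M [-0.017   0.0113  0.0144] J [ 9.0000e-03 -4.8501e+01  2.7602e+01  6.5110e+00  8.0000e-02 -3.0000e-03]
t 4.23 tcp [0.5884 0.0974 0.1868] rot [-3.141 -0.    -0.085] F [ 0.01 -0.37  0.9 ] M [ 0.001 -0.003 -0.004] w 0.0576 q [ 0.49  0.26 -0.22  0.   -1.09  0.99]
  shift [0.0005 0.0018 0.0576] turn 0.0005
```

Request:
{"op": "apply_moves", "data": {"moves": [[0.318, 0.001, 0.002, 0.02, 0], [0.318, 0, 0, 0.02, 0], [0.318, 0, 0, 0.017, 0], [0.318, 0, 0, 0, 0], [0.318, 0, 0, 0, 0]]}}

```text
t: 4.65
eef_pos: [0.5888, 0.0949, 0.1291]
ee_rot: [3.14, 0.002, -0.085]
force: [0.1, 0.4, 0.6]
width: 0.058
```

Request:
{"op": "apply_moves", "data": {"moves": [[-0.5, 0, 0, 0, 0], [-0.5, 0, 0, 0, 0], [-0.5, 0, 0, 0, 0], [-0.5, 0, 0, 0, 0], [-0.5, 0, 0, 0, 0]], "newtons": 12}}

```text
t: 5.07
eef_pos: [0.5899, 0.0955, 0.1309]
ee_rot: [-3.141, -0.002, -0.084]
force: [-0.5, 0.2, 5.6]
width: 0.0469
```

Request:
{"op": "apply_moves", "data": {"moves": [[-0.5, -0.0017, 0, -0.0036, 0], [-0.5, -0.0034, 0, -0.0072, 0], [-0.5, -0.0034, 0, -0.0072, 0], [-0.5, -0.0034, 0, -0.0072, 0], [-0.5, -0.0034, 0, -0.0072, 0], [-0.5, -0.0034, 0, -0.0072, 0], [-0.5, -0.0034, 0, -0.0072, 0], [-0.5, -0.0034, 0, -0.0072, 0], [-0.5, -0.0034, 0, -0.0072, 0], [-0.5, -0.0034, 0, -0.0072, 0], [-0.5, -0.0034, 0, -0.0072, 0], [-0.5, -0.0034, 0, -0.0072, 0]]}}

```text
t: 6.07
eef_pos: [0.5497, 0.0986, 0.213]
ee_rot: [3.142, 0.0, -0.085]
force: [0.4, -0.2, -0.6]
width: 0.0467
```

```bash
python3 -c "
from h import *
f=eyes.grab_frame('side');save(f,'s1.png')
weigh(10)
to([.54,.31,.25],-.0853)
"
```

```text
F [ 0.356  0.015 -0.726] sd [0.46 0.45 0.42] M [-0.0138  0.0009  0.005 ] J [ 4.0000e-02 -4.3669e+01  2.8628e+01  6.8150e+00  4.7000e-02 -1.1000e-02]
t 6.62 tcp [0.5502 0.0985 0.212 ] rot [ 3.141e+00  1.000e-03 -8.500e-02] F [ 0.19 -0.05 -0.52] M [-0.005  0.039  0.009] w 0.0466 q [ 0.53  0.18 -0.27 -0.   -1.12  0.96]
  shift [-0.0281 -0.2099 -0.0381] turn 0.0004
```

View pics/s1.png

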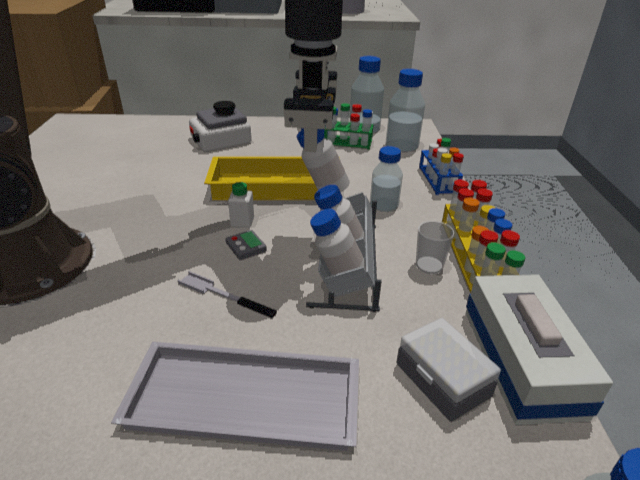

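The first jar weighs about 0.93 N, so it is light and goes in the tub. It still leans about 25° in the grip. I'll straighten it by pushing its base against the tub's far wall.

Request:
{"op": "apply_moves", "data": {"moves": [[-0.5, 0, 0, -0.023, -0.11], [-0.5, -0.002, -0.011, 0, 0], [-0.5, -0.0035, -0.0222, 0, 0], [-0.5, -0.0035, -0.0222, 0, 0], [-0.5, -0.0035, -0.0222, 0, 0], [-0.5, -0.0035, -0.0222, 0, 0], [-0.5, -0.0035, -0.0222, 0, 0], [-0.5, -0.0035, -0.0222, 0, 0], [-0.5, -0.0035, -0.0222, 0, 0], [-0.5, -0.0035, -0.0222, 0, 0], [-0.5, -0.0035, -0.0222, 0, 0], [-0.5, -0.002, -0.009, 0, 0]]}}

```text
t: 7.62
eef_pos: [0.5088, 0.3199, 0.235]
ee_rot: [-3.141, -0.0, 0.026]
force: [0.4, 0.1, -0.5]
width: 0.0468
```

Request:
{"op": "apply_moves", "data": {"moves": [[-0.5, 0, 0, 0.015, 0], [-0.5, 0, 0, 0.025, 0], [-0.5, 0, 0, 0.02, 0], [-0.5, 0, 0, 0, 0]]}}

```text
t: 7.95
eef_pos: [0.5071, 0.3157, 0.171]
ee_rot: [3.137, 0.006, 0.024]
force: [0.0, -1.2, -1.3]
width: 0.0466
```

```bash
python3 - <<'E'
from h import *
f=eyes.grab_frame('top');save(f,'t2.png')
g=eyes.grab_frame('side');save(g,'s2.png')
W=pts(f)
c=np.array([.4643,.316]);a=.0254
X=(W[...,0]-c[0])*np.cos(a)+(W[...,1]-c[1])*np.sin(a);Y=-(W[...,0]-c[0])*np.sin(a)+(W[...,1]-c[1])*np.cos(a)
for lo,hi in((0,.008),(.008,.02),(.02,.04),(.044,.06)):
    m=(W[...,2]>lo)&(W[...,2]<hi)&(abs(X)<.17)&(abs(Y)<.03); n=(W[...,2]>lo)&(W[...,2]<hi)&(X<-.0)&(X>-.12)&(abs(Y)<.08)
    print(lo,np.percentile(X[m],[1,5,95,99]).round(4),np.percentile(Y[n],[1,5,95,99]).round(4))
to([.509,.317,.114],.0254)
E
```

```text
0 [-0.1469 -0.1394  0.1361  0.1452] [-0.0776 -0.0693  0.0573  0.0622]
0.008 [-0.1473 -0.1472  0.1474  0.1476] [-0.0673 -0.0655  0.063   0.0636]
0.02 [-0.1474 -0.1473  0.1475  0.1476] [-0.0677  0.0604  0.0632  0.0638]
0.044 [-0.1618 -0.1605  0.1603  0.1617] [-0.0723 -0.0716  0.071   0.0722]
t 8.05 tcp [0.5093 0.317  0.1753] rot [3.14e+00 1.00e-03 2.50e-02] F [ 0.41  0.34 -0.57] M [-0.011 -0.082 -0.042] w 0.0467 q [ 0.88  0.27 -0.23  0.   -1.07  0.71]
  shift [-0.0002 -0.0001  0.0613] turn -0.0003
```

View pics/s2.png

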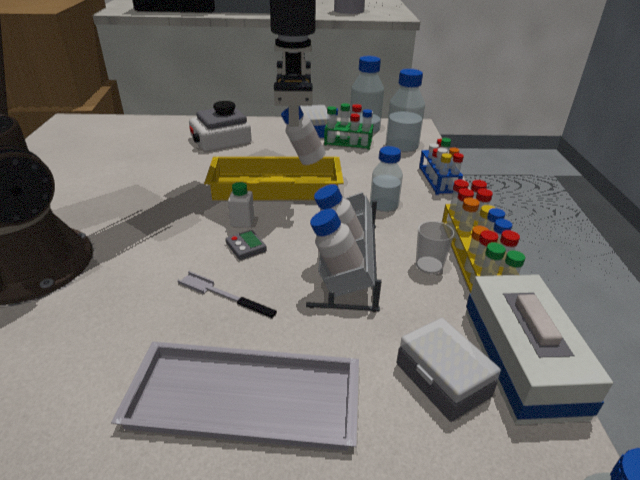

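View pics/t2.png

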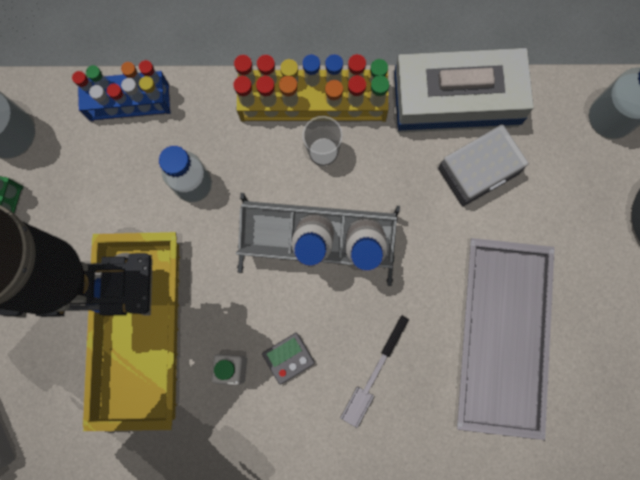

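Request:
{"op": "apply_moves", "data": {"moves": [[-0.5, 0, 0, 0.02, 0], [-0.5, 0, 0, 0.025, 0], [-0.5, 0, 0, 0.016, 0], [-0.5, 0.003, 0, 0, 0], [-0.5, 0.008, 0, 0, 0], [-0.5, 0.009, 0, 0, 0], [-0.5, 0.009, 0, 0, 0], [-0.5, 0.009, 0, 0, 0], [-0.5, 0.009, 0, 0, 0], [-0.5, 0.009, 0, 0, 0], [-0.5, 0, 0, 0, 0]], "newtons": 7}}

```text
t: 8.97
eef_pos: [0.5671, 0.3188, 0.1144]
ee_rot: [-3.141, -0.001, 0.024]
force: [-0.5, 0.6, -1.0]
width: 0.0466
```

```bash
python3 - <<'E'
from h import *
g=eyes.grab_frame('side');save(g,'s3.png')
cv2.imwrite('pics/s3c.png',cv2.resize(cv2.cvtColor(g['color'][60:240,180:420],cv2.COLOR_RGB2BGR),None,fx=3,fy=3))
a=.0254
to([.4643+.116*np.cos(a),.316+.116*np.sin(a),.114],.0254)
E
```

```text
t 9.02 tcp [0.5662 0.3187 0.1141] rot [ 3.141 -0.     0.024] F [-0.9   0.26 -0.  ] M [-0.026  0.015 -0.035] w 0.0468 q [ 0.81  0.4  -0.19  0.   -0.98  0.78]
  shift [0.0141 0.0001 0.0001] turn -0.0012
```

View pics/s3c.png

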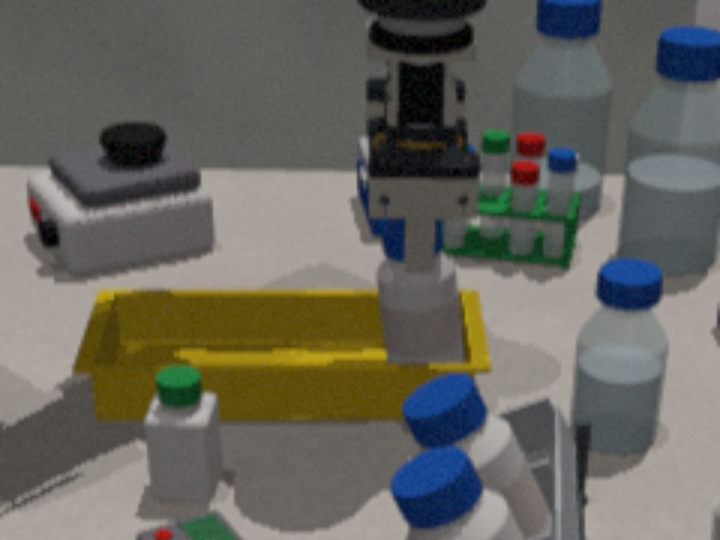

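Request:
{"op": "apply_moves", "data": {"moves": [[-0.5, 0.007, 0, 0, 0], [-0.5, 0.008, 0, 0, 0], [-0.5, 0, 0, 0, 0], [-0.5, -0.008, 0, 0, 0], [-0.5, -0.02, 0, 0, 0], [-0.5, -0.027, 0, 0, 0], [-0.5, -0.027, 0, 0, 0], [-0.5, -0.027, 0, 0, 0], [-0.5, -0.027, 0, 0, 0], [-0.5, -0.027, 0, 0, 0], [-0.5, -0.027, 0, 0, 0], [-0.5, -0.02, 0, 0, 0]]}}

```text
t: 10.02
eef_pos: [0.3679, 0.3132, 0.1145]
ee_rot: [-3.141, 0.0, 0.026]
force: [-0.7, 0.1, -0.5]
width: 0.0466
```

Request:
{"op": "apply_moves", "data": {"moves": [[-0.5, -0.008, 0, 0, 0], [-0.5, 0, 0, 0, 0], [-0.5, 0, 0, 0, 0]]}}

```text
t: 10.27
eef_pos: [0.3622, 0.3142, 0.1149]
ee_rot: [-3.14, -0.001, 0.027]
force: [-0.0, -0.3, -0.6]
width: 0.0469
```

```bash
python3 - <<'E'
from h import *
g=eyes.grab_frame('side')
cv2.imwrite('pics/s4c.png',cv2.resize(cv2.cvtColor(g['color'][60:240,130:370],cv2.COLOR_RGB2BGR),None,fx=3,fy=3))
a=.0254
to([.4643-.1*np.cos(a),.316-.1*np.sin(a),.102],.0254)
E
```

```text
t 10.32 tcp [0.3626 0.3142 0.1147] rot [-3.141e+00 -1.000e-03  2.600e-02] F [ 0.73  0.23 -1.03] M [-0.039 -0.024 -0.02 ] w 0.0466 q [ 1.13  0.15 -0.56  0.   -0.86  0.47]
  shift [0.0017 0.0008 0.0127] turn 0.0006
```

View pics/s4c.png

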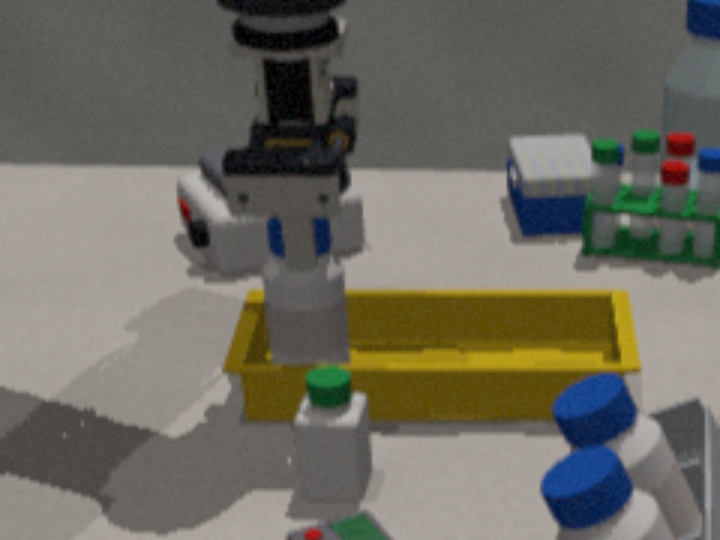

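Request:
{"op": "apply_moves", "data": {"moves": [[-0.5, 0, 0, 0.004, 0], [-0.5, 0, 0, 0.004, 0], [-0.5, 0, 0, 0.002, 0], [-0.5, 0, 0, 0, 0], [-0.5, 0, 0, 0, 0]]}}

```text
t: 10.73
eef_pos: [0.363, 0.3139, 0.1041]
ee_rot: [3.142, -0.0, 0.025]
force: [0.9, 0.5, 2.0]
width: 0.0468
```

Request:
{"op": "apply_moves", "data": {"moves": [[-0.5, 0, 0, 0.0015, 0], [-0.5, 0, 0, 0.0015, 0], [-0.5, 0, 0, 0, 0]]}}

```text
t: 10.98
eef_pos: [0.3634, 0.314, 0.1024]
ee_rot: [-3.141, -0.002, 0.026]
force: [-0.4, -3.0, 13.6]
width: 0.047
```

Request:
{"op": "apply_moves", "data": {"moves": [[-0.5, 0, 0, -0.0015, 0], [-0.5, 0, 0, 0, 0], [0.1, 0, 0, 0, 0], [0.15, 0, 0, 0, 0], [0.318, 0, 0, 0, 0], [0.318, 0, 0, 0, 0], [0.318, 0, 0, -0.015, 0], [0.318, 0, 0, -0.03, 0], [0.318, 0, 0, -0.04, 0], [0.318, 0, 0, -0.04, 0]]}}

```text
t: 11.82
eef_pos: [0.3617, 0.3128, 0.2285]
ee_rot: [3.139, 0.001, 0.025]
force: [0.9, 2.2, -0.8]
width: 0.0577
```

```bash
python3 - <<'E'
from h import *
g=eyes.grab_frame('side')
cv2.imwrite('pics/s5c.png',cv2.resize(cv2.cvtColor(g['color'][60:240,130:370],cv2.COLOR_RGB2BGR),None,fx=3,fy=3))
to([.5753,-.0687,.186],-.0853)
E
```

```text
t 11.87 tcp [0.3647 0.3161 0.2375] rot [-3.135 -0.007  0.027] F [ 3.22  3.47 10.24] M [ 0.613 -0.628 -0.016] w 0.0577 q [ 1.13  0.02 -0.39  0.   -1.15  0.47]
  shift [0.1998 0.3906 0.0503] turn 0.1121
```

View pics/s5c.png

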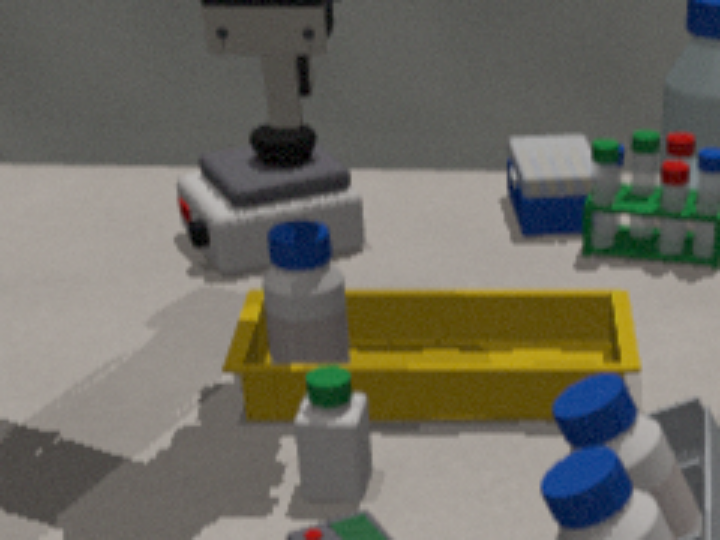

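Request:
{"op": "apply_moves", "data": {"moves": [[0.318, 0, 0, 0, 0.112], [0.318, 0.016, 0.024, 0, 0], [0.318, 0.022, 0.0332, 0, 0], [0.318, 0.022, 0.0332, 0, 0], [0.318, 0.022, 0.0332, 0, 0], [0.318, 0.022, 0.0332, 0, 0], [0.318, 0.022, 0.0332, 0, 0], [0.318, 0.022, 0.0332, 0, 0], [0.318, 0.022, 0.0332, 0, 0], [0.318, 0.022, 0.0332, 0, 0], [0.318, 0.022, 0.0332, 0, 0], [0.318, 0.022, 0.0332, 0.02, 0]]}}

```text
t: 12.87
eef_pos: [0.568, -0.0613, 0.212]
ee_rot: [-3.141, -0.006, -0.086]
force: [1.3, 1.4, 0.1]
width: 0.0578
```

Request:
{"op": "apply_moves", "data": {"moves": [[0.318, 0.006, 0.009, 0.03, 0], [0.318, 0, 0, 0, 0], [0.318, 0, 0, 0, 0], [0.318, 0, 0, 0, 0]]}}

```text
t: 13.2
eef_pos: [0.5706, -0.0684, 0.1797]
ee_rot: [3.141, -0.0, -0.087]
force: [0.8, -0.5, 0.5]
width: 0.0576
```

```bash
python3 -c "
from h import *
weigh(10)
to([.5753,-.0687,.1292],-.0853)
f=eyes.grab_frame('wrist');save(f,'w6.png')"
```

```text
F [ 0.195 -0.22   0.294] sd [0.49 0.48 0.61] M [-0.0243 -0.0186  0.0033] J [-1.4800e-01 -4.5610e+01  2.7189e+01  6.3960e+00  8.3000e-02 -4.0000e-03]
t 13.7 tcp [ 0.5705 -0.0683  0.1795] rot [-3.141e+00 -1.000e-03 -8.600e-02] F [ 0.93 -0.36 -0.84] M [-0.003 -0.022 -0.003] w 0.0578 q [ 0.22  0.23 -0.28 -0.   -1.06  1.26]
  shift [ 0.0048 -0.      0.0503] turn -0.0011
```

View pics/w6.png

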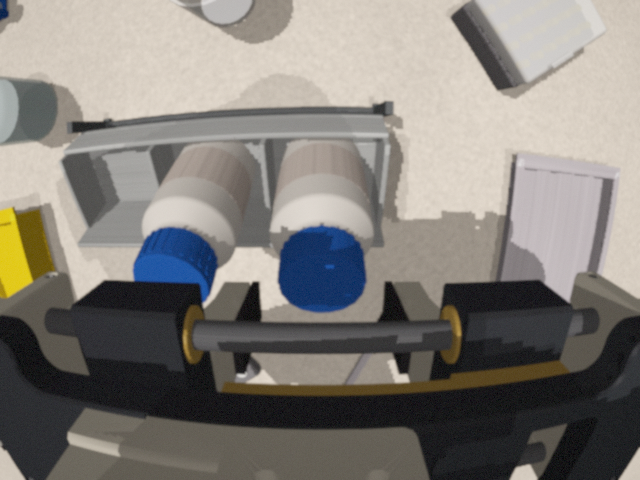

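Request:
{"op": "apply_moves", "data": {"moves": [[0.318, 0.0048, 0, 0.015, 0], [0.318, 0, 0, 0.02, 0], [0.318, 0, 0, 0.015, 0], [0.318, 0, 0, 0, 0], [0.318, 0, 0, 0, 0], [-0.5, 0, 0, 0, 0], [-0.5, 0, 0, 0, 0], [-0.5, 0, 0, 0, 0], [-0.5, 0, 0, 0, 0], [-0.5, 0, 0, 0, 0]], "newtons": 12}}

```text
t: 14.58
eef_pos: [0.576, -0.069, 0.1303]
ee_rot: [-3.141, -0.002, -0.087]
force: [-0.3, 1.8, 5.3]
width: 0.0466
```

Request:
{"op": "apply_moves", "data": {"moves": [[-0.5, -0.0017, 0, -0.0036, 0], [-0.5, -0.0034, 0, -0.0072, 0], [-0.5, -0.0034, 0, -0.0072, 0], [-0.5, -0.0034, 0, -0.0072, 0], [-0.5, -0.0034, 0, -0.0072, 0], [-0.5, -0.0034, 0, -0.0072, 0], [-0.5, -0.0034, 0, -0.0072, 0], [-0.5, -0.0034, 0, -0.0072, 0], [-0.5, -0.0034, 0, -0.0072, 0], [-0.5, -0.0034, 0, -0.0072, 0], [-0.5, -0.0034, 0, -0.0072, 0], [-0.5, -0.0034, 0, -0.0072, 0]]}}

```text
t: 15.58
eef_pos: [0.5356, -0.0657, 0.2126]
ee_rot: [3.141, 0.001, -0.087]
force: [-0.4, 1.3, -1.6]
width: 0.0465
```

```bash
python3 -c "
from h import *
weigh(16)
f=eyes.grab_frame('side');save(f,'s7.png')
to([.54,-.31,.25],-.107)
"
```

```text
F [ 0.031  0.16  -1.745] sd [0.42 0.62 0.63] M [-0.0159  0.0356  0.0098] J [ 1.0000e-02 -4.1170e+01  2.8882e+01  6.9290e+00  1.1200e-01 -2.0000e-03]
t 16.43 tcp [ 0.5363 -0.0657  0.2119] rot [ 3.142  0.    -0.087] F [-0.65 -0.2  -2.17] M [-0.016  0.104  0.059] w 0.0469 q [ 0.24  0.15 -0.31 -0.   -1.12  1.24]
  shift [ 0.0249  0.2431 -0.0381] turn 0.0201
```

View pics/s7.png

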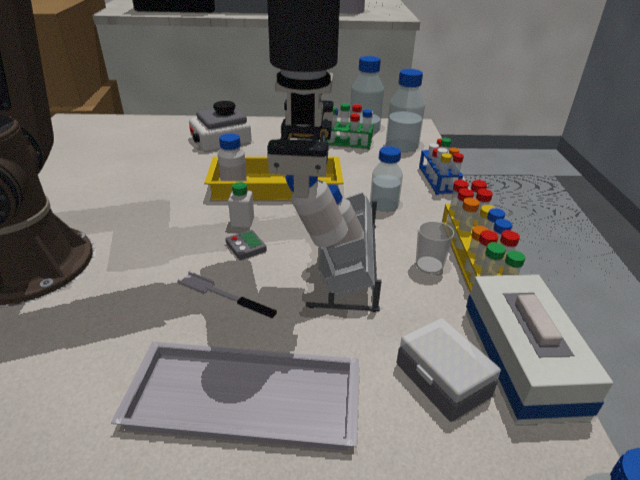

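Jar C reads about 2.0 N, nearer the boundary. I'll raise it clear, carry it over the tub and weigh it again there.

Request:
{"op": "apply_moves", "data": {"moves": [[-0.5, 0, 0, -0.02, 0], [-0.5, 0, 0, -0.035, 0], [-0.5, 0, 0, -0.035, -0.112], [-0.5, -0.0016, -0.02, 0, 0], [-0.5, -0.0016, -0.036, 0, 0], [-0.5, -0.0016, -0.036, 0, 0], [-0.5, -0.0016, -0.036, 0, 0], [-0.5, -0.0016, -0.036, 0, 0], [-0.5, -0.0016, -0.036, 0, 0], [-0.5, -0.0016, -0.036, 0, 0], [-0.5, -0.0016, -0.036, 0, 0], [-0.5, -0.0016, -0.036, 0, 0]]}}

```text
t: 17.43
eef_pos: [0.5136, 0.2437, 0.3022]
ee_rot: [-3.141, -0.0, 0.025]
force: [0.5, 0.5, -2.5]
width: 0.0467
```

Request:
{"op": "apply_moves", "data": {"moves": [[-0.5, -0.0016, -0.036, 0, 0], [-0.5, -0.001, -0.025, 0.02, 0], [-0.5, -0.001, -0.015, 0.03, 0], [-0.5, 0, 0, 0.02, 0], [-0.5, 0, 0, 0, 0], [-0.5, 0, 0, 0, 0]]}}

```text
t: 17.93
eef_pos: [0.5083, 0.3174, 0.2313]
ee_rot: [3.139, 0.001, 0.026]
force: [0.1, 0.2, -1.2]
width: 0.0467
```

```bash
python3 -c "
from h import *
weigh(24)
g=eyes.grab_frame('side')
cv2.imwrite('pics/s8c.png',cv2.resize(cv2.cvtColor(g['color'][60:240,130:370],cv2.COLOR_RGB2BGR),None,fx=3,fy=3))
to([.509,.317,.114],.0254)
"
```

```text
F [ 0.1   -0.159 -1.938] sd [0.46 0.45 0.47] M [-0.038   0.0337  0.002 ] J [ 4.4000e-02 -4.8855e+01  2.9767e+01  7.2180e+00  1.0600e-01  0.0000e+00]
t 19.18 tcp [0.5086 0.3178 0.2319] rot [3.142 0.    0.025] F [-0.35 -0.48 -1.92] M [ 0.027  0.075 -0.008] w 0.0465 q [ 0.88  0.23 -0.15 -0.   -1.19  0.71]
  shift [0.0004 0.0008 0.1179] turn -0.0002
```

View pics/s8c.png

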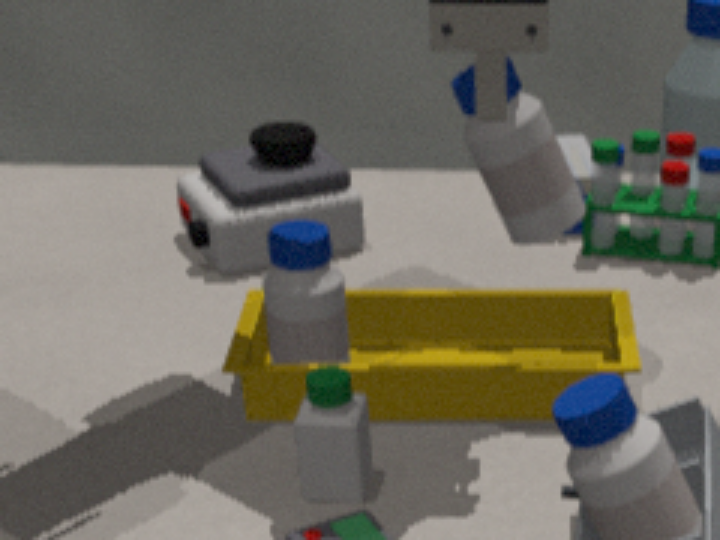

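That gives about 2.2 N, which is under 2.8 N, so the tub is the safe choice.

Request:
{"op": "apply_moves", "data": {"moves": [[-0.5, 0, 0, 0.02, 0], [-0.5, 0, 0, 0.03, 0], [-0.5, 0, 0, 0.03, 0], [-0.5, 0, 0, 0.025, 0], [-0.5, 0.003, 0, 0.012, 0], [-0.5, 0.008, 0, 0, 0], [-0.5, 0.009, 0, 0, 0], [-0.5, 0.009, 0, 0, 0], [-0.5, 0.009, 0, 0, 0], [-0.5, 0.009, 0, 0, 0], [-0.5, 0.009, 0, 0, 0], [-0.5, 0.006, 0, 0, 0]], "newtons": 9}}

```text
t: 20.18
eef_pos: [0.5721, 0.3194, 0.1154]
ee_rot: [-3.141, -0.001, 0.025]
force: [-0.9, -0.3, -1.3]
width: 0.0469
```

Request:
{"op": "apply_moves", "data": {"moves": [[-0.5, 0.006, 0, 0, 0], [-0.5, 0.003, 0, 0, 0], [-0.5, 0, 0, 0, 0], [-0.5, 0, 0, 0, 0]]}}

```text
t: 20.52
eef_pos: [0.5796, 0.3195, 0.1148]
ee_rot: [3.141, 0.0, 0.025]
force: [-0.2, 0.5, -2.2]
width: 0.0465
```

```bash
python3 -c "
from h import *
g=eyes.grab_frame('side')
cv2.imwrite('pics/s9c.png',cv2.resize(cv2.cvtColor(g['color'][60:240,130:370],cv2.COLOR_RGB2BGR),None,fx=3,fy=3))
a=.0254
to([.4643+.1165*np.cos(a),.316+.1165*np.sin(a),.114],.0254)
to([.4643-.005*np.cos(a),.316-.005*np.sin(a),.104],.0254)
"
```

```text
t 20.57 tcp [0.5795 0.3196 0.1149] rot [ 3.142 -0.     0.025] F [-0.37  0.27 -1.5 ] M [-0.012 -0.021 -0.014] w 0.0471 q [ 0.8   0.42 -0.16  0.   -0.99  0.8 ]
  shift [0.0013 0.0006 0.0009] turn -0.0002
t 20.57 tcp [0.5795 0.3196 0.1149] rot [ 3.142 -0.     0.025] F [-0.37  0.27 -1.5 ] M [-0.012 -0.021 -0.014] w 0.0471 q [ 0.8   0.42 -0.16  0.   -0.99  0.8 ]
  shift [-0.1202  0.0007  0.0109] turn -0.0002
```

View pics/s9c.png

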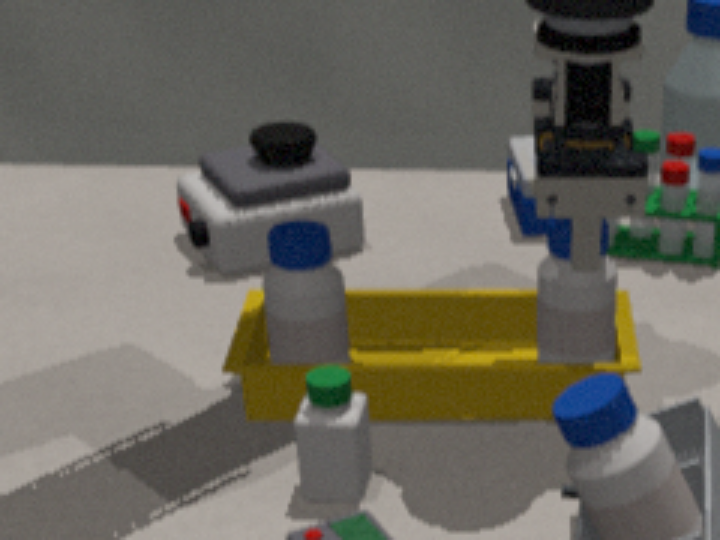

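Request:
{"op": "apply_moves", "data": {"moves": [[-0.5, -0.01, 0, 0, 0], [-0.5, -0.022, 0, 0, 0], [-0.5, -0.026, 0, 0, 0], [-0.5, -0.026, 0, 0, 0], [-0.5, -0.022, 0, 0, 0], [-0.5, -0.016, 0, 0, 0], [-0.5, -0.008, 0, 0, 0], [-0.5, 0, 0, 0.004, 0], [-0.5, 0, 0, 0.004, 0], [-0.5, 0, 0, 0.002, 0], [-0.5, 0, 0, 0, 0], [-0.5, 0, 0, 0, 0]]}}

```text
t: 21.57
eef_pos: [0.4515, 0.3171, 0.1058]
ee_rot: [-3.14, -0.002, 0.025]
force: [-0.6, 0.1, 5.8]
width: 0.0469
```

Request:
{"op": "apply_moves", "data": {"moves": [[-0.5, 0, 0, 0.001, 0], [-0.5, 0, 0, 0.001, 0], [-0.5, 0, 0, 0, 0]]}}

```text
t: 21.82
eef_pos: [0.4519, 0.317, 0.1045]
ee_rot: [-3.14, -0.003, 0.026]
force: [-0.8, -2.9, 11.1]
width: 0.0464
```

Request:
{"op": "apply_moves", "data": {"moves": [[-0.5, 0, 0, -0.001, 0], [-0.5, 0, 0, 0, 0], [0.1, 0, 0, 0, 0], [0.15, 0, 0, 0, 0], [0.318, 0, 0, 0, 0], [0.318, 0, 0, 0, 0], [0.318, 0, 0, -0.015, 0], [0.318, 0, 0, -0.03, 0], [0.318, 0, 0, -0.04, 0], [0.318, 0, 0, -0.03, 0], [0.318, 0, 0, 0, 0]]}}

```text
t: 22.73
eef_pos: [0.4521, 0.3185, 0.2258]
ee_rot: [-3.135, -0.007, 0.026]
force: [0.2, 1.0, 0.7]
width: 0.0578
```

```bash
python3 - <<'E'
from h import *
g=eyes.grab_frame('side')
cv2.imwrite('pics/s10c.png',cv2.resize(cv2.cvtColor(g['color'][60:240,130:370],cv2.COLOR_RGB2BGR),None,fx=3,fy=3))
to([.5826,.0166,.21],-.0853)
E
```

```text
t 22.78 tcp [0.4509 0.3177 0.2226] rot [-3.137 -0.004  0.026] F [-0.68  0.6  -1.16] M [-0.067 -0.003  0.014] w 0.0575 q [ 0.97  0.16 -0.27  0.   -1.14  0.63]
  shift [0.1239 0.3045 0.0116] turn 0.111
```

View pics/s10c.png

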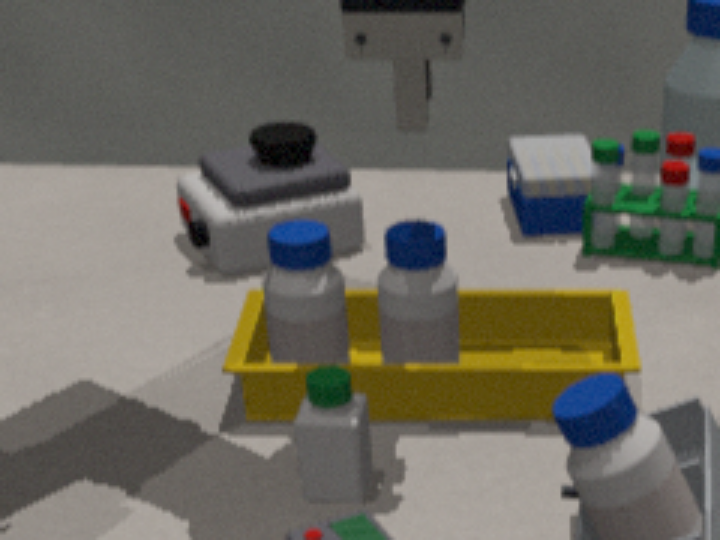

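Request:
{"op": "apply_moves", "data": {"moves": [[0.318, 0, 0, 0, 0.111], [0.318, 0.0157, 0.0289, 0, 0], [0.318, 0.0157, 0.0289, 0, 0], [0.318, 0.0157, 0.0289, 0, 0], [0.318, 0.0157, 0.0289, 0, 0], [0.318, 0.0157, 0.0289, 0, 0], [0.318, 0.0157, 0.0289, 0, 0], [0.318, 0.0157, 0.0289, 0, 0], [0.318, 0.0157, 0.0289, 0, 0], [0.318, 0.0157, 0.0289, 0, 0], [0.318, 0.0157, 0.0289, 0, 0], [0.318, 0, 0, 0.03, 0]]}}

```text
t: 23.78
eef_pos: [0.5855, 0.0111, 0.1925]
ee_rot: [-3.141, -0.007, -0.088]
force: [0.8, 2.0, 1.7]
width: 0.0575
```

Request:
{"op": "apply_moves", "data": {"moves": [[0.318, 0, 0, 0, 0], [0.318, 0, 0, 0, 0], [0.318, 0, 0, 0, 0]]}}

```text
t: 24.03
eef_pos: [0.5812, 0.0151, 0.1892]
ee_rot: [3.141, 0.001, -0.085]
force: [0.8, 0.3, 0.9]
width: 0.0575
```

```bash
python3 -c "
from h import *
weigh(12)
to([.5826,.0166,.1292],-.0853)
f=eyes.grab_frame('wrist');save(f,'w11.png')"
```

```text
F [-0.125 -0.011  0.098] sd [0.57 0.4  0.34] M [-0.0096 -0.0043 -0.0185] J [-7.3000e-02 -4.6435e+01  2.7570e+01  6.4940e+00  8.0000e-02 -2.0000e-03]
t 24.63 tcp [0.5813 0.015  0.1891] rot [-3.142 -0.    -0.086] F [-0.52 -0.78  0.13] M [-0.037  0.078 -0.021] w 0.0578 q [ 0.36  0.23 -0.25  0.   -1.08  1.12]
  shift [ 0.0011 -0.0017  0.0599] turn -0.0004
```

View pics/w11.png

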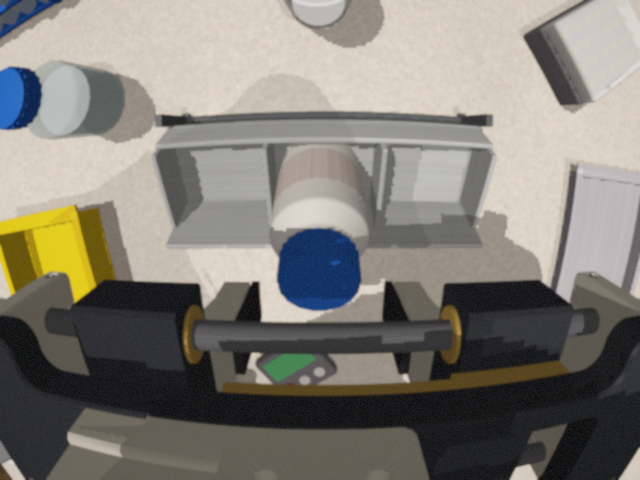

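Request:
{"op": "apply_moves", "data": {"moves": [[0.318, 0.001, -0.0015, 0.02, 0], [0.318, 0, 0, 0.022, 0], [0.318, 0, 0, 0.018, 0], [0.318, 0, 0, 0, 0], [0.318, 0, 0, 0, 0], [-0.5, 0, 0, 0, 0], [-0.5, 0, 0, 0, 0], [-0.5, 0, 0, 0, 0], [-0.5, 0, 0, 0, 0], [-0.5, 0, 0, 0, 0]], "newtons": 12}}

```text
t: 25.52
eef_pos: [0.5832, 0.0165, 0.1303]
ee_rot: [-3.141, -0.002, -0.086]
force: [-2.1, 0.9, 8.0]
width: 0.0467
```

Request:
{"op": "apply_moves", "data": {"moves": [[-0.5, -0.0017, 0, -0.0036, 0], [-0.5, -0.0034, 0, -0.0072, 0], [-0.5, -0.0034, 0, -0.0072, 0], [-0.5, -0.0034, 0, -0.0072, 0], [-0.5, -0.0034, 0, -0.0072, 0], [-0.5, -0.0034, 0, -0.0072, 0], [-0.5, -0.0034, 0, -0.0072, 0], [-0.5, -0.0034, 0, -0.0072, 0], [-0.5, -0.0034, 0, -0.0072, 0], [-0.5, -0.0034, 0, -0.0072, 0], [-0.5, -0.0034, 0, -0.0072, 0], [-0.5, -0.0034, 0, -0.0072, 0]]}}

```text
t: 26.52
eef_pos: [0.5428, 0.0196, 0.2124]
ee_rot: [3.141, 0.001, -0.086]
force: [-0.7, 0.5, -1.2]
width: 0.0465
```

```bash
python3 -c "
from h import *
weigh(16)
f=eyes.grab_frame('side');save(f,'s12.png')
to([.509,.317,.235],.0254)
"
```

```text
F [-0.039 -0.017 -1.681] sd [0.46 0.53 0.52] M [-0.0256  0.0237 -0.0056] J [ 1.8000e-02 -4.1506e+01  2.8749e+01  6.8910e+00  1.0200e-01 -3.0000e-03]
t 27.37 tcp [0.5435 0.0197 0.2117] rot [ 3.142  0.    -0.086] F [-0.17 -0.96 -2.61] M [-0.065 -0.029  0.011] w 0.0469 q [ 0.4   0.15 -0.3   0.   -1.12  1.09]
  shift [-0.0598 -0.2933 -0.0233] turn -0.1112
```

View pics/s12.png

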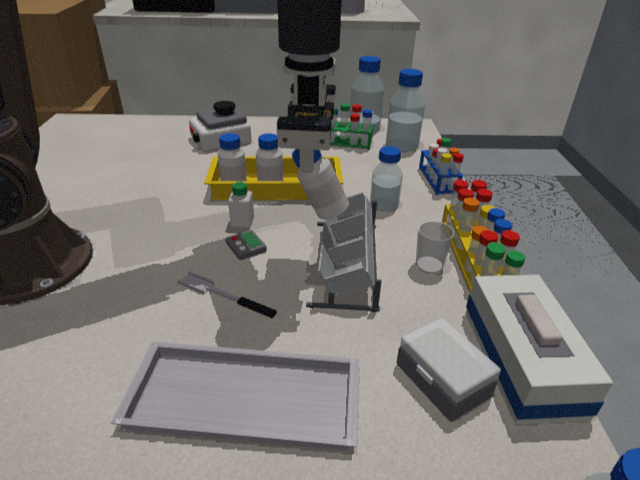

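Request:
{"op": "apply_moves", "data": {"moves": [[-0.5, 0, 0, -0.023, -0.111], [-0.5, -0.002, -0.018, 0, 0], [-0.5, -0.003, -0.031, 0, 0], [-0.5, -0.003, -0.031, 0, 0], [-0.5, -0.003, -0.031, 0, 0], [-0.5, -0.003, -0.031, 0, 0], [-0.5, -0.003, -0.031, 0, 0], [-0.5, -0.003, -0.031, 0, 0], [-0.5, -0.003, -0.031, 0, 0], [-0.5, -0.003, -0.031, 0, 0], [-0.5, -0.002, -0.02, 0, 0], [-0.5, 0, -0.012, 0, 0]]}}

```text
t: 28.37
eef_pos: [0.5074, 0.3192, 0.2345]
ee_rot: [-3.141, 0.0, 0.027]
force: [0.3, 0.3, -2.1]
width: 0.0468
```

Request:
{"op": "apply_moves", "data": {"moves": [[-0.5, 0, 0, 0, 0], [-0.5, 0, 0, 0, 0], [-0.5, 0, 0, 0, 0]]}}

```text
t: 28.62
eef_pos: [0.508, 0.3161, 0.2347]
ee_rot: [3.141, 0.0, 0.025]
force: [-0.4, -0.0, -2.0]
width: 0.0463
```

```bash
python3 -c "
from h import *
weigh(40)
to([.509,.317,.115],.0254)
"
```

```text
F [ 0.031 -0.155 -1.83 ] sd [0.52 0.49 0.5 ] M [-0.0407  0.0306 -0.0008] J [ 1.5000e-02 -4.8686e+01  2.9784e+01  7.1960e+00  1.0500e-01  1.0000e-03]
t 30.62 tcp [0.5079 0.3169 0.2348] rot [3.142 0.    0.025] F [-0.92 -0.42 -2.01] M [-0.025  0.016  0.025] w 0.0467 q [ 0.88  0.23 -0.15 -0.   -1.19  0.71]
  shift [ 1.100e-03 -1.000e-04  1.198e-01] turn -0.0002
```

The third jar reads about 1.9–2.0 N, so it also goes in the tub. After releasing it I'll measure an empty tare in this same pose to check the weights.

Request:
{"op": "apply_moves", "data": {"moves": [[-0.5, 0, 0, 0.02, 0], [-0.5, 0, 0, 0.03, 0], [-0.5, 0, 0, 0.03, 0], [-0.5, 0, 0, 0.026, 0], [-0.5, 0.003, 0, 0.013, 0], [-0.5, 0.008, 0, 0, 0], [-0.5, 0.009, 0, 0, 0], [-0.5, 0.009, 0, 0, 0], [-0.5, 0.009, 0, 0, 0], [-0.5, 0.009, 0, 0, 0], [-0.5, 0.009, 0, 0, 0], [-0.5, 0.006, 0, 0, 0]], "newtons": 9}}

```text
t: 31.62
eef_pos: [0.5714, 0.3185, 0.1163]
ee_rot: [-3.141, -0.001, 0.025]
force: [-1.4, 0.1, -1.6]
width: 0.0472
```

Request:
{"op": "apply_moves", "data": {"moves": [[-0.5, 0.006, 0, 0, 0], [-0.5, 0.004, 0, 0, 0], [-0.5, 0, 0, 0, 0], [-0.5, -0.008, 0, 0, 0], [-0.5, -0.014, 0, 0, 0], [-0.5, -0.008, 0, 0, 0], [-0.5, 0, 0, 0, 0], [-0.5, 0, 0, 0, 0]]}}

```text
t: 32.28
eef_pos: [0.5494, 0.3183, 0.1164]
ee_rot: [-3.141, -0.001, 0.026]
force: [1.0, -0.1, -0.7]
width: 0.0466
```

```bash
python3 -c "
from h import *
g=eyes.grab_frame('side')
cv2.imwrite('pics/s13c.png',cv2.resize(cv2.cvtColor(g['color'][60:240,130:370],cv2.COLOR_RGB2BGR),None,fx=3,fy=3))
a=.0254
to([.4643+.085*np.cos(a),.316+.085*np.sin(a),.1045],.0254)
"
```

```text
t 32.33 tcp [0.5499 0.3183 0.1163] rot [-3.141e+00 -1.000e-03  2.600e-02] F [ 0.01  0.42 -0.65] M [-0.038 -0.043  0.004] w 0.0468 q [ 0.83  0.38 -0.22  0.   -0.97  0.77]
  shift [-0.0006  0.0001  0.0118] turn 0.0007
```

View pics/s13c.png

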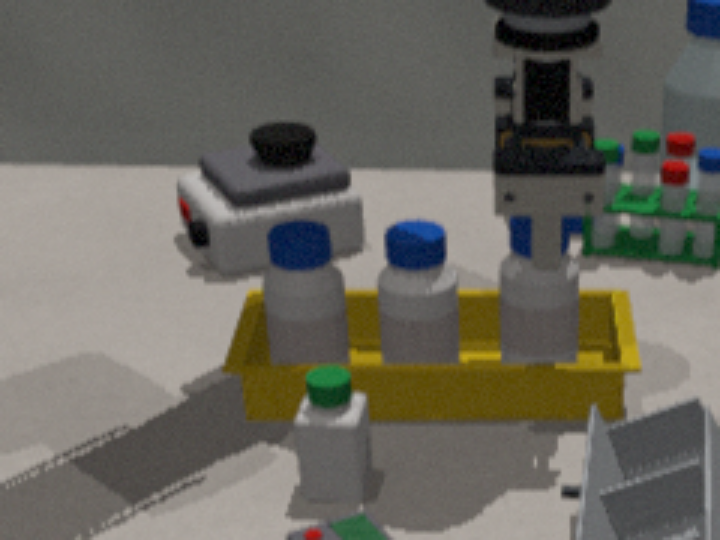

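Request:
{"op": "apply_moves", "data": {"moves": [[-0.5, 0, 0, 0.004, 0], [-0.5, 0, 0, 0.004, 0], [-0.5, 0, 0, 0.002, 0], [-0.5, 0, 0, 0.001, 0], [-0.5, 0, 0, 0, 0], [-0.5, 0, 0, 0, 0]]}}

```text
t: 32.83
eef_pos: [0.5508, 0.3181, 0.1058]
ee_rot: [-3.141, -0.001, 0.025]
force: [-2.0, -1.0, 7.4]
width: 0.0465
```

Request:
{"op": "apply_moves", "data": {"moves": [[-0.5, 0, 0, 0.001, 0], [-0.5, 0, 0, 0.001, 0], [-0.5, 0, 0, 0, 0]]}}

```text
t: 33.08
eef_pos: [0.5513, 0.3181, 0.1046]
ee_rot: [-3.141, -0.003, 0.026]
force: [-1.7, -0.9, 11.2]
width: 0.0471
```

Release, back off to the weighing pose, and measure the tare there with the gripper closed to the same width.

Request:
{"op": "apply_moves", "data": {"moves": [[-0.5, 0, 0, -0.001, 0], [-0.5, 0, 0, 0, 0], [0.1, 0, 0, 0, 0], [0.15, 0, 0, 0, 0], [0.318, 0, 0, 0, 0], [0.318, 0, 0, 0, 0], [0.318, 0, 0, -0.015, 0], [0.318, 0, 0, -0.03, 0], [0.318, 0, 0, -0.04, 0], [0.318, -0.02, 0, -0.035, 0], [0.318, -0.022, 0, -0.01, 0], [0.318, 0, 0, 0, 0]]}}

```text
t: 34.08
eef_pos: [0.507, 0.3178, 0.2382]
ee_rot: [-3.137, -0.004, 0.026]
force: [0.7, 1.0, -1.0]
width: 0.0576
```

Request:
{"op": "apply_moves", "data": {"moves": [[0.318, 0, 0, 0, 0], [0.318, 0, 0, 0, 0], [0.318, 0, 0, 0, 0]]}}

```text
t: 34.33
eef_pos: [0.508, 0.3166, 0.2325]
ee_rot: [3.14, 0.001, 0.025]
force: [0.3, -0.1, 0.4]
width: 0.0576
```

```bash
python3 - <<'E'
from h import *
weigh(40)
to([.509,.317,.235],.0254)
g=eyes.grab_frame('side');save(g,'s14.png')
f=eyes.grab_frame('top');save(f,'t14.png')
E
```

```text
F [-0.132 -0.034  0.021] sd [0.55 0.56 0.56] M [-0.0296 -0.0082  0.0061] J [ 4.0000e-03 -4.7793e+01  2.9000e+01  6.8610e+00  7.8000e-02  1.0000e-03]
t 36.33 tcp [0.508  0.3169 0.2338] rot [3.142 0.    0.025] F [ 0.18  0.78 -1.11] M [-0.042 -0.014  0.039] w 0.0577 q [ 0.88  0.23 -0.15 -0.   -1.19  0.71]
  shift [ 0.001  -0.0001 -0.0012] turn -0.0002
```

View pics/s14.png

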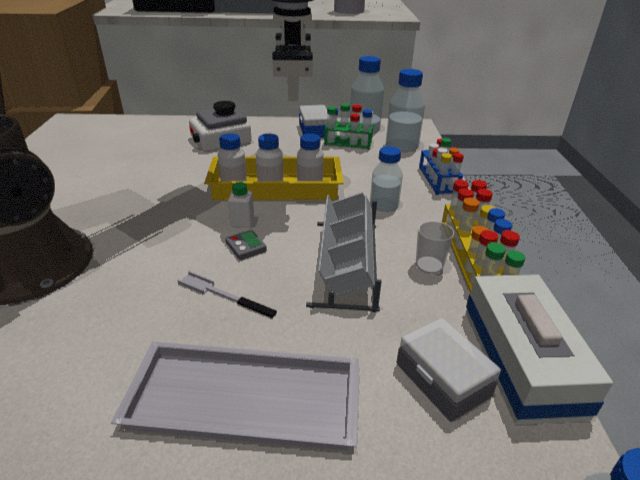

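```bash
python3 - <<'E'
from h import *
c=np.array([.4643,.316]);a=.0254
f=eyes.grab_frame('side');W=pts(f);hsv=cv2.cvtColor(f['color'],cv2.COLOR_RGB2HSV)
b=(hsv[...,0]>100)&(hsv[...,0]<130)&(hsv[...,1]>150)&(abs(W[...,0]-.46)<.17)&(abs(W[...,1]-.316)<.1)&(W[...,2]>.09)
n,L,st,ce=cv2.connectedComponentsWithStats(b.astype(np.uint8))
for i in range(1,n):
    if st[i,4]<60: continue
    p=W[L==i]; X=(p[:,0]-c[0])*np.cos(a)+(p[:,1]-c[1])*np.sin(a);Y=-(p[:,0]-c[0])*np.sin(a)+(p[:,1]-c[1])*np.cos(a)
    t=p[:,2]>np.percentile(p[:,2],97)-.004; q=p[t]; nn=np.linalg.svd(q-q.mean(0))[2][2]
    print(st[i,4],'X',np.percentile(X,[2,98]).round(3),'Y',np.percentile(Y,[2,98]).round(3),'ztop',p[:,2].max().round(4),'n',nn.round(3))
for n in ['timer','scoop','glass_bottle','tip_box','square_bottle','beaker']:
    d=outline_of(n,f)[0]; p=W[d['region']];p=p[~np.isnan(p[:,0])]; lo,hi=np.percentile(p,[2,98],axis=0);print(n,d['score'],lo.round(3),hi.round(3))
print(job.job_done())
E
```

```text
276 X [-0.126 -0.084] Y [-0.025  0.017] ztop 0.1367 n [ 0.002 -0.015  1.   ]
258 X [-0.037  0.005] Y [-0.025  0.017] ztop 0.1364 n [-0.    -0.013  1.   ]
263 X [0.061 0.101] Y [-0.026  0.018] ztop 0.1371 n [-0.005  0.005 -1.   ]
timer 0.75 [0.378 0.015 0.002] [0.455 0.091 0.02 ]Traceback (most recent call last):
  File "<stdin>", line 12, in <module>
IndexError: list index out of range
```

```bash
python3 -c "
from h import *
print(job.job_done())"
```

```text
the job is handed in; nothing more can be done
None
```

All three jars came out at or below half full, so I stood all three in the yellow tub and handed the job in. It reports no verdict.

**Weights**, as wrist force minus an empty-gripper reading:

| Jar (as leaning in the rack) | Weight | Notes |
|---|---|---|
| Left (+y) | about 0.9 N | weighed once, short average |
| Right (-y) | about 2.0 N | two weighings, 1.9–2.2 N depending on the tare used |
| Middle | about 1.85 N | two weighings, 1.8–1.85 N, the second with the tare taken in the same pose |

The single-sample noise was about 0.5 N, so I averaged 10–40 readings each time. The right jar is the least certain, since one estimate put it just over 2.1 N. Even that is well under the 2.8 N limit for the tub, so the tub was the safe choice.

**Placing:** the jars stayed leaning in the gripper, so I straightened each one against the tub's far wall. I then lowered each until it touched, with about 11–14 N of pressing, and let go.

**Last checks:**
- **Position:** the side-camera depth put the jars at about -105, -16 and +81 mm along the tub. Across it they were within about 5 mm of the centre.
- **Upright:** the cap tops were level to within about 1 degree, and the arm was clear of the jars.
- **Bystanders:** the timer is where it started. The network then found no scoop in that picture, so my script stopped before checking the other five by number. In the last side picture they all looked unmoved.

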